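Steady the rocking pot stand

ROBOT

A 6-joint arm with a two-finger parallel gripper is mounted at the origin on a cart in front of the work surface, level with it; the furniture and walls round the work are solid. World frame = base frame: x ahead of the robot, y to its left, z up, the work surface at z = 0. Lengths are in m, angles in rad, forces in N, time in s.
With the tool pointing down it reaches from about 0.35 to 0.85 m from the base axis. Payload 8.1 kg.
Tool frame: the origin (TCP) lies at the very end of the fingers, on their centre line; the grasp point (between the pads) lies 19 mm behind it; z points along the fingers, y is the line along which they close (so a half turn about z gives the same grasp; the last joint's range is limited). The gripper opens to 93 mm and grips with 3 to 60 N. Pads are 15 mm wide; open, the fingers measure 128 mm over their backs; the gripper's body (75 mm by 188 mm) begins 65 mm behind the grasp point.
Start: joints at [-1.189, 0.13, 1.488, -0, 1.523, -0.085], TCP at [0.27, -0.536, 0.219] pointing down, gripper open.
Joint ranges: [-2.96, 2.96], [-0.89, 2.26], [0.02, 2.5], [-1.34, 4.48], [0, 2.73], [-2.66, 2.66]. Speed limits (rad/s): [2.39, 2.39, 2.79, 3.14, 3.14, 3.14].

INTERFACE

Orientations are given as a rotation vector (axis times angle).
In Python, from plant import monitor, eyes, ticket gives the robot as it stands.
- The arm moves only by the tool arm_command, never from a script. Its argument "deltas" is a list that holds one entry, the list of rows, each a list of 6 numbers: the shift along the world's x, y, z in cm, then the turn, a rotation vector about the world's x, y, z in degrees. In form: [[[tx, ty, tz, rx, ry, rz], ...]]. A call has 1 to 12 rows; each row shifts and turns the commanded pose from where the row before left it; what a row does not reach is not made up. A row lasts 1/12 s, in which the tool goes at most 41.7 mm and 7.16 degrees, less where a joint would pass 70% of its speed; a pose out of reach is approached as far as the arm can. A call is refused whole if a number of a shift passes 4.17 or a number of a turn 7.16, either way. A call with a gripper value outside its range is refused whole. "gripper" is the opening, from -1 (shut) to 1 (fully open), set as the call begins (left out, the last holds). The fingers move at their own pace and stop on an object; "squeeze" is the grip in N (left out, the last holds). Time passes only in rows, so rows that do not move let the fingers close. It gives the time, the measured TCP pose, the force, the opening and the grip force at its end, in the units of the state.
- monitor.read_state(): the state, without advancing time (a new reading comes with each control period).
- eyes.read_camera(name): name is "scene" or "side" or "wrist"; returns the picture (420x560x3 uint8, blue, green, red); there is no depth.
- eyes.camera_model(name): a dict with "fx", "fy", "cx", "cy" (pixels), "rvec" (rotation vector, rad) and "tvec" (3), from world to camera coordinates, as OpenCV has them. Camera axes: x right, y down, z forward; pixel columns grow to the right and rows downward; lengths in m; the calibration is good to about 2 mm. A picture is of the moment at which its call begins: read the wrist's pose just before it. camera_model takes no time and is no camera call; for the wrist camera it gives the pose at the moment of the call.
- ticket.close_job(): hands the job in; it is judged then, once.
The state is a dict: "t": time; "q": joint angles; "dq": joint speeds; "joint_torque": joint torques, N m; "tool_pos": TCP position; "orientation": TCP orientation; "force": force on the tool from outside, world axes, zero at the start; "wrist_torque": the same for the moment, N m; "opening": finger opening in m; "gripper_force": force on a finger pad.
Only numpy, scipy, OpenCV 4.12 (cv2) and the standard library are available. Lean on these libraries where they do the work, as an engineer would, in place of code of your own. Each camera call takes 0.05 s, during which the arm holds its last target. There are 200 camera calls.

TASK

The four-footed wire pot stand rocks because two of its feet are perched on the raised batten across its round board. Turn it round on the board, where it stands rather than picking it up, until all four feet are down on the flat of the board on either side of the batten and it stands level and steady, about in the middle of the board. Let go of it, and leave the mug and the jar alone.

Things in the scene. Friction and masses are not known exactly. Their poses are not given: they have to be found in the camera images.
- stand: Loose steel wire pot stand, 0.4 kg, 164 mm across, 113 mm high. Origin: centre of underside, level with the bottoms of its four 20 mm ball feet, 72 mm out at its +x, -x, +y, -y; z up. Upright legs carry a wire ring and cross wires at z = 50 mm. At the start the +x and -x feet are on the batten; it leans 7 degrees about its x onto a third, the fourth in the air.
- handle (a point): Middle of the stand's arch handle, the point to grip: a round dark wood bar along the stand's x, 16 mm thick, 72 mm long, its axis 105 mm above the stand's underside, held by upright wires at its ends (80 mm apart). On the bar's axis; axes as those of the stand.
- board: Fixed round dark wood board, 220 mm in diameter, 18 mm thick. Origin: centre of underside, on the table; z up. Paler batten across its middle along the board's x: 205 mm long, 40 mm wide, 9 mm high (top 27 mm above the table). A foot clears it when the foot's centre is over 30 mm from the batten's centre line (51 mm when the stand is centred and its x is at 45 degrees to the batten).
- mug: Loose bystander: two-tone mug with a handle, 90 x 122 mm, 105 mm high. Origin: centre of its underside.
- jar: Loose bystander: glass jar with a dark lid, 65 mm in diameter, 86 mm high. Origin: centre of its underside.

How it is judged:
At the end, for the whole second after the job is handed in: The stand is at rest and level (tilt under 0.03 rad) with all four feet down on the flat of the board (underside within 2.5 mm of the board's upper face), its centre within 25 mm of the board's centre (angle between stand's own z axis and vertical below 0.03 rad and z of stand in the frame of board between 0.0155 and 0.0205 m and horizontal distance between stand and board below 0.025 m and linear speed of stand below 0.01 m/s and angular speed of stand below 0.1 rad/s); the robot touches nothing.
It fails at once if the stand is picked up (underside more than 35 mm above the board's upper face) rather than turned where it stands (z of stand in the frame of board above 0.053 m).
It fails at once if the stand is tipped over (leaning more than 0.5 rad) (angle between stand's own z axis and vertical above 0.5 rad).
It fails at once if the mug is moved by more than 30 mm (distance of mug from where it was at the start of the episode above 0.03 m).
It fails at once if the jar is moved by more than 30 mm (distance of jar from where it was at the start of the episode above 0.03 m).
It also fails if it takes over 29 s, if anything falls off the work surface, if the arm or the gripper's body presses on something with over 40 N, if the wrist force passes 120 N, or if a joint passes its speed limit or range.

## Working session

There is one attempt and no reset: what is moved stays moved. The work goes in short steps, Python scripts to look and compute and a tool call to move; the robot and the scene stay as the last step left them, time stands still between calls to the robot, and variables do not carry over. Pictures are saved under pics/ and viewed, at most 10 in all, crops included, and the job is handed in when it is done.

Besides the shell and the picture viewer there is one more tool, called after ">>>" as a command line: name --argument value ..., lists and objects as JSON in quotes. arm_command: Moves the arm, as the interface text tells. Its arguments: {"type":"object","properties":{"deltas":{"type":"array"},"gripper":{"type":"number"},"squeeze":{"type":"number"}},"required":["deltas"]}

```bash
mkdir -p pics; python3 - <<'E'
from plant import monitor, eyes
import cv2
s=monitor.read_state();print(s['t'],s['tool_pos'],s['orientation'],s['opening'])
for n in("scene","side"):
    cv2.imwrite(f"pics/{n}0.png",eyes.read_camera(n));print(eyes.camera_model(n))
E
```

```text
0.0 [ 0.269815   -0.53526084  0.21758683] [-3.05462557e+00 -7.26226411e-01  4.78088993e-04] 0.09237386846163409
{'fx': 492.8638408473154, 'fy': 492.8638408473154, 'cx': 275.25853278990724, 'cy': 206.9550480537888, 'rvec': array([ 1.99147104,  0.25342632, -0.14103825]), 'tvec': array([-0.47366514,  0.04912515,  1.47987789])}
{'fx': 391.43148407852595, 'fy': 391.43148407852595, 'cx': 274.9913364117474, 'cy': 212.51468963219827, 'rvec': array([ 0.35825988, -2.63204519,  1.37212981]), 'tvec': array([0.44623006, 0.18313025, 0.8350944 ])}
```

View pics/scene0.png

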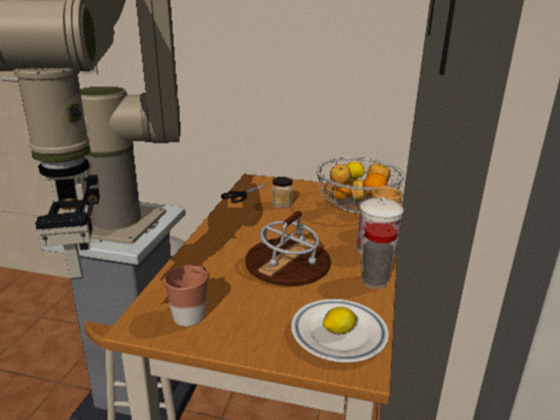

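View pics/side0.png

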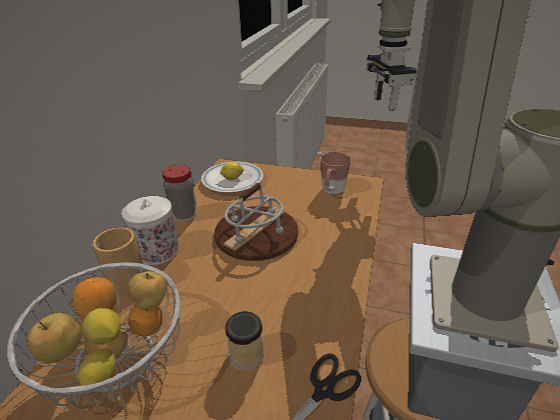

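The scene picture has the board at about (288,258) with the handle near (292,218). In the side picture the board is at about (256,233) and the handle near (250,190). I'll enlarge both.

```bash
python3 - <<'E'
import cv2,numpy as np
a=cv2.imread("pics/scene0.png")[200:290,238:338]; b=cv2.imread("pics/side0.png")[175:265,206:306]
r=lambda i:cv2.resize(i,(660,594),interpolation=cv2.INTER_CUBIC)
cv2.imwrite("pics/ca.png",r(a));cv2.imwrite("pics/cb.png",r(b))
E
```

```text
(no output)
```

View pics/ca.png

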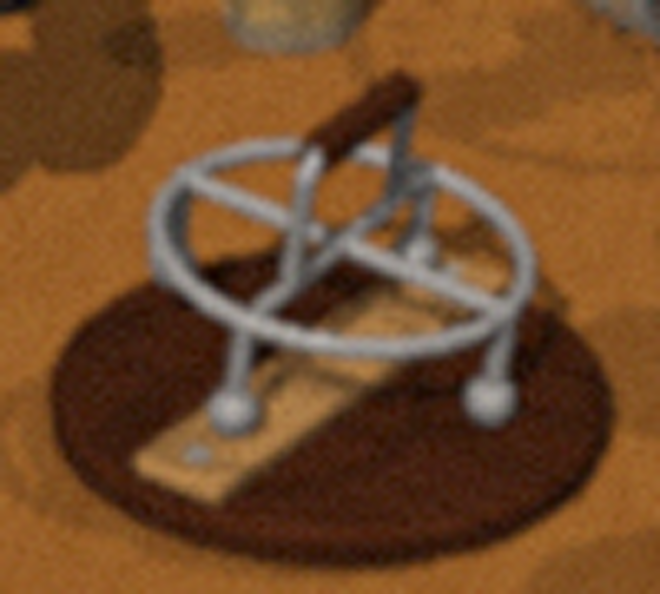

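View pics/cb.png

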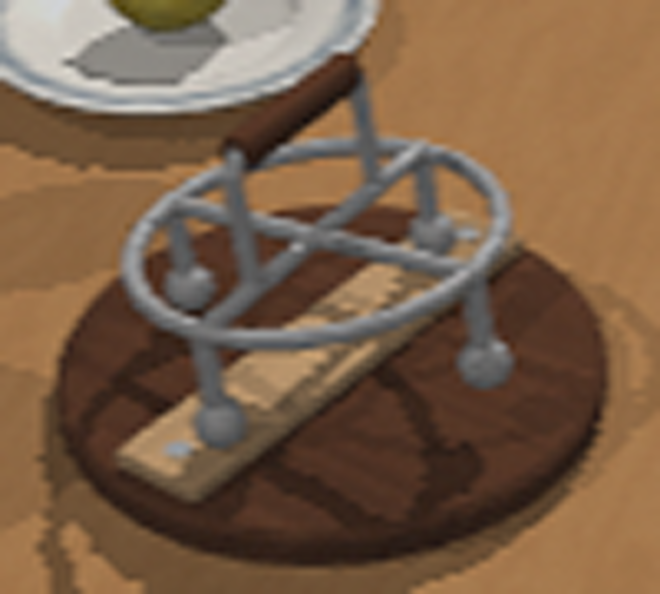

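```bash
cat > h.py <<'E'
import cv2,numpy as np
from plant import eyes
def cam(n):
    m=eyes.camera_model(n);K=np.array([[m['fx'],0,m['cx']],[0,m['fy'],m['cy']],[0,0,1.]])
    return K,cv2.Rodrigues(m['rvec'])[0],np.array(m['tvec'])
def plane(n,p,z,c=None):
    K,R,t=c or cam(n);o=-R.T@t;d=R.T@np.linalg.solve(K,[p[0],p[1],1]);return o+d*(z-o[2])/d[2]
def tri(p,q,a="scene",b="side",ca=None):
    P=[]
    for c in(ca or cam(a),cam(b)):P.append(c[0]@np.c_[c[1],c[2]])
    X=cv2.triangulatePoints(P[0],P[1],np.array(p,float),np.array(q,float))[:,0];return X[:3]/X[3]
def proj(n,X,c=None):
    K,R,t=c or cam(n);x=K@(R@np.array(X)+t);return x[:2]/x[2]
E
python3 - <<'E'
from h import *
np.set_printoptions(precision=4,suppress=True)
A=lambda x,y:(238+(x+.5)/6.6-.5,200+(y+.5)/6.6-.5)
B=lambda x,y:(206+(x+.5)/6.6-.5,175+(y+.5)/6.6-.5)
h1a,h2a=A(315,148),A(408,82); h1b,h2b=B(240,147),B(350,70)
print("handle", tri(h1a,h2b),tri(h2a,h1b), "mid",tri(A(362,117),B(294,109)))
print("feet A",plane("scene",A(234,410),.037),tri(A(234,410),B(434,233)))
print("C",tri(A(420,246),B(220,425)),"B",tri(A(491,401),B(190,287)),"D",plane("side",B(485,362),.028))
print("batten near scene",[plane("scene",A(*p),.027) for p in((135,462),(215,492))],"far(side)",[plane("side",B(*p),.027) for p in((120,456),(192,492),(515,243))])
print("nails",plane("scene",A(197,455),.027),plane("side",B(178,450),.027),plane("side",B(465,232),.027))
for n,f,pts in(("scene",A,[(52,395),(612,400),(325,555)]),("side",B,[(60,390),(607,385),(320,555),(330,205)])):
    print(n,[plane(n,f(*p),.012) for p in pts])
    for z in (0.018,):
        # ellipse of board guess
        pass
print("mug", plane("scene",(188,318),0),plane("side",(335,190),0),"jar",plane("side",(246,360),0))
E
```

```text
handle [ 0.54   -0.1185  0.1346] [ 0.562  -0.0556  0.1355] mid [ 0.5514 -0.0872  0.1342]
feet A [ 0.5191 -0.1499  0.037 ] [ 0.5197 -0.1538  0.0394]
C [ 0.5613 -0.0116  0.0408] B [ 0.6091 -0.1059  0.0297] D [ 0.4793 -0.0894  0.028 ]
batten near scene [array([ 0.4889, -0.1794,  0.027 ]), array([ 0.5226, -0.1914,  0.027 ])] far(side) [array([ 0.596 , -0.0009,  0.027 ]), array([0.5624, 0.0118, 0.027 ]), array([ 0.4897, -0.1724,  0.027 ])]
nails [ 0.5098 -0.1687  0.027 ] [ 0.5762 -0.0097  0.027 ] [ 0.5121 -0.1751  0.027 ]
scene [array([ 0.4376, -0.1178,  0.012 ]), array([ 0.651, -0.063,  0.012]), array([ 0.5659, -0.1988,  0.012 ])]
side [array([ 0.6434, -0.05  ,  0.012 ]), array([ 0.4346, -0.1072,  0.012 ]), array([0.512 , 0.0169, 0.012 ]), array([ 0.5815, -0.2017,  0.012 ])]
mug [ 0.3836 -0.3678  0.    ] [ 0.3767 -0.3617  0.    ] jar [0.4408 0.2754 0.    ]
```

The batten runs at about 68.5° yaw with its centre near (0.543,-0.091). The stand is at about 72° yaw, and the handle middle is near (0.551,-0.087,0.133). I'll move above the handle and line up.

>>> arm_command --deltas '[[[1.75,2.8,0,0,0,2.75],[1.75,2.8,0,0,0,2.75],[1.75,2.8,0,0,0,2.75],[1.75,2.8,0,0,0,2.75],[1.75,2.8,0,0,0,2.75],[1.75,2.8,0,0,0,2.75],[1.75,2.8,0,0,0,2.75],[1.75,2.8,0,0,0,2.75],[1.75,2.8,0,0,0,2.75],[1.75,2.8,0,0,0,2.75],[1.75,2.8,0,0,0,2.75],[1.75,2.8,0,0,0,2.75]]]' --gripper 1

```text
t: 1.1
tool_pos: [0.4804, -0.1982, 0.2183]
orientation: [-2.722, -1.568, 0.001]
force: [1.0, -0.1, -0.8]
opening: 0.0928
gripper_force: 0.0
```

>>> arm_command --deltas '[[[1.75,2.8,0,0,0,2.75],[1.75,2.8,0,0,0,2.75],[1.75,2.8,0,0,0,2.75],[1.75,2.8,0,0,0,2.75],[0,0,0,0,0,0],[0,0,0,0,0,0]]]'

```text
t: 1.6
tool_pos: [0.5502, -0.0863, 0.2179]
orientation: [-2.558, -1.822, 0.001]
force: [-0.2, -0.9, -0.6]
opening: 0.0923
gripper_force: 0.0
```

```bash
python3 - <<'E'
from h import *
from plant import monitor
s=monitor.read_state();print(s['t'],s['tool_pos'],s['orientation'],s['force'])
c=cam("wrist");np.savez("w.npz",K=c[0],R=c[1],t=c[2])
cv2.imwrite("pics/w0.png",cv2.resize(eyes.read_camera("wrist"),(800,600),interpolation=cv2.INTER_CUBIC))
for X in((.540,-.1185,.134),(.562,-.0556,.134)):print(proj("wrist",X,c)*800/560)
E
```

```text
1.6 [ 0.55016798 -0.08629402  0.2179481 ] [-2.55827338e+00 -1.82184061e+00  1.42241238e-03] [-0.22085169 -0.85851986 -0.59669899]
[408.1191902  358.90000452]
[408.94130185 256.4203928 ]
```

View pics/w0.png

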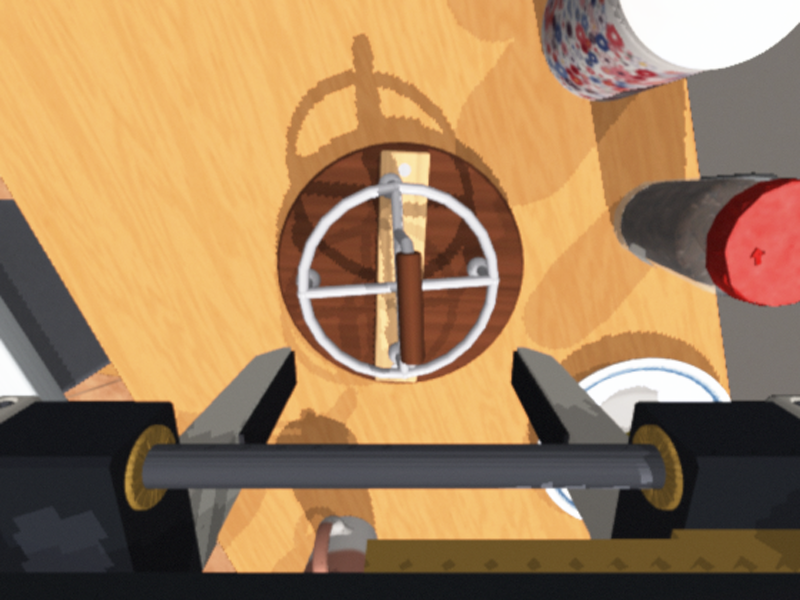

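The handle runs from (408,252) to (413,362) in the wrist picture, which agrees with the triangulation; it needs about +2.5° of yaw. I'll descend and grip it lightly.

>>> arm_command --deltas '[[[0.1,-0.1,-2,0,0,1.2],[0,0,-2,0,0,1.3],[0,0,-2,0,0,0],[0,0,-2,0,0,0],[0,0,-1.2,0,0,0],[0,0,-1.2,0,0,0],[0,0,0,0,0,0],[0,0,0,0,0,0]]]'

```text
t: 2.32
tool_pos: [0.5506, -0.0893, 0.1145]
orientation: [-2.522, -1.873, 0.001]
force: [-0.7, -0.5, 0.4]
opening: 0.0931
gripper_force: 0.0
```

>>> arm_command --deltas '[[[0,0,0,0,0,0],[0,0,0,0,0,0],[0,0,0,0,0,0],[0,0,0,0,0,0],[0,0,0,0,0,0],[0,0,0,0,0,0],[0,0,0,0,0,0],[0,0,0,0,0,0],[0,0,0,0,0,0],[0,0,0,0,0,0]]]' --gripper -1 --squeeze 12

```text
t: 3.15
tool_pos: [0.551, -0.0888, 0.1146]
orientation: [-2.521, -1.874, 0.0]
force: [-0.2, -0.3, 0.3]
opening: 0.0307
gripper_force: 0.0
```

>>> arm_command --deltas '[[[0,0,0,0,0,0],[0,0,0,0,0,0],[0,0,0,0,0,0],[0,0,0,0,0,0],[0,0,0,0,0,0],[0,0,0,0,0,0]]]'

```text
t: 3.65
tool_pos: [0.5511, -0.0888, 0.1146]
orientation: [2.521, 1.874, 0.0]
force: [0.4, -0.2, 0.4]
opening: 0.0155
gripper_force: 12.0
```

Gripped at a 15.5 mm opening. Next I turn it about +41° at the same height, easing it toward the centre.

>>> arm_command --deltas '[[[0,0,0,0,0,3],[0,0,0,0,0,3.4],[0,0,0,0,0,3.4],[0,0,0,0,0,3.4],[-0.1,0,0,0,0,3.4],[-0.1,0,0,0,0,3.4],[-0.1,0,0,0,0,3.4],[-0.1,0,0,0,0,3.4],[-0.1,0,0,0,0,3.4],[-0.1,0,0,0,0,3.4],[-0.1,0,0,0,0,3.4],[0,0,0,0,0,3.4]]]'

```text
t: 4.65
tool_pos: [0.5428, -0.0885, 0.1133]
orientation: [-1.714, -2.63, 0.001]
force: [-0.7, 0.4, -5.7]
opening: 0.0154
gripper_force: 12.0
```

```bash
python3 - <<'E'
from h import *
r=lambda i:cv2.resize(i,(400,600),interpolation=cv2.INTER_CUBIC)
a=eyes.read_camera("scene")[192:288,256:320]
b=eyes.read_camera("side")[171:267,224:288]
r=lambda i,:cv2.resize(i,(400,320),interpolation=cv2.INTER_CUBIC)
A=eyes.read_camera("scene")[200:288,233:343];B=eyes.read_camera("side")[172:260,201:311]
w=cv2.resize(eyes.read_camera("wrist"),(373,280))
o=np.zeros((600,800,3),np.uint8);o[:320,:400]=r(A);o[:320,400:]=r(B);o[320:,:373]=w
cv2.imwrite("pics/m1.png",o)
E
```

```text
(no output)
```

View pics/m1.png

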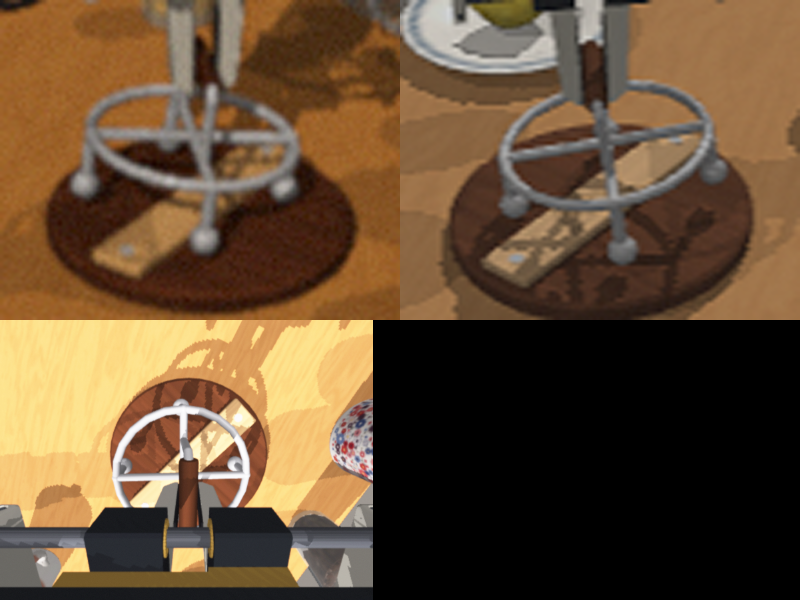

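It has turned to about 45° to the batten, with all feet beside it. It still hangs slightly tilted, so I'll lower it gently.

>>> arm_command --deltas '[[[0,0,-0.1,0,0,0],[0,0,-0.1,0,0,0],[0,0,-0.1,0,0,0],[0,0,-0.1,0,0,0],[0,0,-0.1,0,0,0],[0,0,-0.1,0,0,0],[0,0,0,0,0,0]]]' --squeeze 5

```text
t: 5.48
tool_pos: [0.5438, -0.0888, 0.1083]
orientation: [-1.719, -2.629, 0.0]
force: [-0.7, -0.0, -4.6]
opening: 0.0154
gripper_force: 5.0
```

>>> arm_command --deltas '[[[0,0,-0.1,0,0,0],[0,0,-0.1,0,0,0],[0,0,-0.1,0,0,0],[0,0,0,0,0,0],[0,0,0,0,0,0]]]'

```text
t: 5.9
tool_pos: [0.5446, -0.089, 0.1068]
orientation: [1.718, 2.628, 0.001]
force: [-3.7, 0.7, 4.5]
opening: 0.0158
gripper_force: 5.0
```

In contact now, with an upward force of 4.5 N. Opening the gripper.

>>> arm_command --deltas '[[[0,0,0,0,0,0],[0,0,0,0,0,0],[0,0,0,0,0,0],[0,0,0,0,0,0],[0,0,0,0,0,0],[0,0,0,0,0,0],[0,0,0,0,0,0],[0,0,0,0,0,0]]]' --gripper 0.5

```text
t: 6.57
tool_pos: [0.544, -0.0888, 0.1056]
orientation: [-1.719, -2.629, 0.0]
force: [-0.6, 0.9, -1.2]
opening: 0.0644
gripper_force: 0.0
```

>>> arm_command --deltas '[[[0,0,1,0,0,0],[0,0,2,0,0,0],[0,0,2,0,0,0],[0,0,2,0,0,0],[0,0,2,0,0,0],[0,0,2,0,0,0],[0,0,2,0,0,0],[0,0,0,0,0,0],[0,0,0,0,0,0]]]'

```text
t: 7.32
tool_pos: [0.545, -0.089, 0.2377]
orientation: [1.717, 2.627, 0.002]
force: [0.4, 0.4, -0.5]
opening: 0.0694
gripper_force: 0.0
```

```bash
python3 - <<'E'
from h import *
r=lambda i,:cv2.resize(i,(400,320),interpolation=cv2.INTER_CUBIC)
A=eyes.read_camera("scene")[200:288,233:343];B=eyes.read_camera("side")[172:260,201:311]
w=cv2.resize(eyes.read_camera("wrist"),(373,280))
o=np.zeros((600,800,3),np.uint8);o[:320,:400]=r(A);o[:320,400:]=r(B);o[320:,:373]=w
cv2.imwrite("pics/m2.png",o)
E
```

```text
(no output)
```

View pics/m2.png

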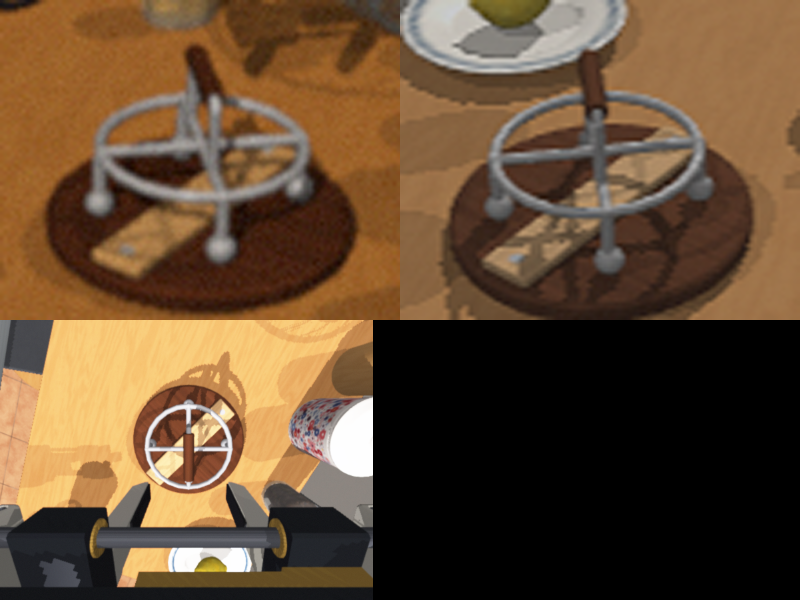

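It looks level and straddles the batten. I'll check the foot heights and the centring numerically.

```bash
python3 - <<'E'
from h import *
np.set_printoptions(precision=4,suppress=True)
k=3.636
A=lambda x,y:(233+(x+.5)/k-.5,200+(y+.5)/k-.5)
B=lambda x,y:(201+(x+.5)/k-.5,172+(y+.5)/k-.5)
L=tri(A(99,204),B(299,187));R=tri(A(299,187),B(98,207));F=tri(A(185,147),B(208,260));N=plane("scene",A(221,248),.028)
print(L,R,F,N,(L+R)/2,(F+N)/2)
print("handle",tri(A(192,53),B(596,107) if 0 else B(194,107)),tri(A(210,95),B(190,57)))
u=np.array([np.cos(np.radians(68.5)),np.sin(np.radians(68.5))]);n=np.array([-u[1],u[0]])
for p in(L,R,F,N):print("dist from batten line",(p[:2]-[.543,-.0905])@n)
E
```

```text
[ 0.4764 -0.1174  0.0289] [ 0.6085 -0.0577  0.0297] [ 0.5153 -0.0211  0.0294] [ 0.5712 -0.1503  0.028 ] [ 0.5425 -0.0875  0.0293] [ 0.5432 -0.0857  0.0287]
handle [ 0.5289 -0.0582  0.1265] [ 0.554  -0.1183  0.1262]
dist from batten line 0.052088126557628275
dist from batten line -0.048944602660578825
dist from batten line 0.05121625532708508
dist from batten line -0.048122278957162555
```

All four feet are at the flat-board height and about 50 mm from the batten line, and the centre is within about 5 mm. Handing in.

```bash
python3 -c "
from plant import ticket
print(ticket.close_job())"
```

```text
the job is handed in; nothing more can be done
None
```

I turned the stand about 41° on the board and handed the job in; by my camera measurements all four feet are on the flat about 50 mm from the batten's centre line, it stands level within about 5 mm of the board's centre, the gripper is clear, and I kept away from the mug and jar (the hand-in gave no verdict).

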